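# Lean the picture on its stand and latch it

## Task

Take the framed picture (the longer and taller of the two small boards in the rack) and lean it centred on the wooden display stand, its foot behind the low front lip and its picture facing out to the front. Then swing the stand's latch handle round, up over its cam, until it drops into the low notch and its tongue bars the front of the picture. Let go of everything, and leave the other things on the desk where they are.

Things in the scene. Friction and masses are not known exactly. Their poses are not given: they have to be found in the camera images.
- frame: framed picture, dark wood rim, loose, 150 mm long (its y) x 12 thick (x) x 100 tall (z), 0.13 to 0.25 kg, a solid block. Origin at the centre of its underside; the picture is on its -x face. Starts upright in one of the rack's two slots, underside 8 mm over the desk, picture roughly towards the robot. Can be pinched across its 12 mm thickness at the top edge.
- panel: smaller cork panel with a dark wood rim, 110 mm long (y) x 12 thick (x) x 85 tall (z), upright in the rack's other slot; leave it there. Origin at the centre of its underside.
- rack: dark steel rack, fixed, base 126 (x) x 120 (y) x 8 mm, origin under its centre. Two slots run along its y at x = -30 mm and x = +30 mm, each 16 mm wide between plates that reach 52 mm over the desk; the boards stand on the base, their axes parallel to the rack's.
- stand: wooden display stand, fixed. Origin on the desk under its centre, front = -x (to the robot). Base plate 12 mm thick, x -70..60, y -120..115 mm. Backrest y -20..90 mm, 8 mm thick: its front face starts at x = +10 mm on the base plate and leans back (to +x) 15 degrees; top edge 72 mm over the desk. Front lip x -16..-10, y -35..105 mm, top 20 mm over the desk.
- stand_seat (a point): middle of the 20 mm wide trough between lip and backrest, on the base plate's top, at stand x = 0, y = +35, z = 12 mm (axes as the stand's): the centre of the picture's underside belongs here; the picture (its y along the stand's y) then leans back on the backrest at 15 to 22 degrees.
- spindle (a point): foot of the latch's vertical spindle, at stand x = -18, y = -85, z = 12 mm (axes as the stand's).
- latch_knob (a point): centre of the top of the upright black knob on the end of the latch lever: 80 mm from the spindle axis, 98 mm over the desk at the start. The knob is a cylinder 16 mm in diameter, 34 mm tall above the lever (14 mm wide, its top 64 mm over the desk). It can be pushed sideways from any side; it takes about 1 to 4 N.
- tongue_tip (a point): outer end of the latch's tongue, 86 mm from the spindle axis, 39 mm over the desk at the start; the tongue is a 12 mm wide, 10 mm thick bar at a right angle to the lever. It points to the stand's front (-x) at handle angle 0 and along +y, across the front of the picture, at 1.6.
- latch (a joint): turning angle of the latch about the spindle, rad, growing clockwise seen from above, 0 to 1.63; starts at 0 to 0.3. At 0 the lever points to the stand's -y, at 1.57 to its -x. It stays where left, but may slip back on the ramp. The cam lifts it 8 mm between 0.45 and 1.13 and holds it up to 1.37; it falls into the notch at about 1.53 to 1.63.
- latch_lift (a joint): height of the latch handle, m: about 0 (to -0.001) at the start, about +0.008 on top of the cam, about -0.003 once dropped in the notch (a spring presses it down with 5 to 8 N).
- glue_stick: upright glue stick, 25 mm in diameter, 85 mm tall, standing on the desk close in front of the stand's left half; bystander. Origin under its centre.
- lip_tin: round tin, 41 mm in diameter, 16 mm high, on the desk close in front of the rack; bystander. Origin under its centre.
- mug: mug 86 x 123 x 90 mm behind the stand and rack; bystander. Origin under its centre.

How it is judged:
By the outcome, as a careful person would: the job done as asked, in the order asked, and still so for the second after the job is handed in, with the robot touching nothing.
It also fails if it takes over 58 s, if anything falls off the work surface, if the arm or the gripper's body presses on something with over 40 N, if the wrist force passes 120 N, or if a joint passes its speed limit or range.

## Robot

A 6-joint arm with a two-finger parallel gripper is mounted at the origin on a cart in front of the work surface, level with it; the furniture and walls round the work are solid. World frame = base frame: x ahead of the robot, y to its left, z up, the work surface at z = 0. Lengths are in m, angles in degrees, forces in N, time in s.
With the tool pointing down it reaches from about 0.425 to 0.95 m from the base axis. Payload 3.5 kg.
Tool frame: the origin (TCP) lies on the centre line of the jaws, within the pads' length; the fingertips stand 8 mm ahead of it and the grasp point (between the pads) lies 11 mm behind it; z points along the fingers, y is the line along which they close (so a half turn about z gives the same grasp; the last joint's range is limited). The gripper opens to 85 mm and grips with 20 to 120 N. Pads are 22 mm wide; open, the fingers measure 114 mm over their backs; the gripper's body (76 mm by 85 mm) begins 54 mm behind the grasp point. The pads swing forward as they close: fully open they stand 13 mm farther back than shut.
Start: joints at [68.526, 16.404, 90.338, -0, 73.258, -8.594], TCP at [0.15, 0.658, 0.239] pointing down, gripper open.
Joint ranges: [-158.93, 158.93], [-51.34, 127.21], [12.03, 142.37], [-87.48, 267.48], [13.55, 161.25], [-162.69, 162.69]. Speed limits (degrees/s): [159.86, 159.86, 180, 180, 180, 180].

## Interface

Orientations are given as a 3x3 rotation matrix whose columns are the frame's x, y, z axes.
In Python, from bench import arm gives the robot as it stands.
- The arm moves only by the tool apply_moves, never from a script. Its argument "increments" is a list of rows, each an object with "turn": the turn, a rotation vector about the tool's x, y, z in rad, a list of three; "offset": the shift along the tool's x, y, z in m, a list of three; "fingers": the finger opening in m, from 0 to 0.0854. In form: [{"turn": [wx, wy, wz], "offset": [tx, ty, tz], "fingers": fingers}, ...]. A call has 1 to 8 rows; each row shifts and turns the commanded pose from where the row before left it, along the tool's axes as they then stand; what a row does not reach is not made up. A row lasts 1/12 s, in which the tool goes at most 41.7 mm and 7.16 degrees, less where a joint would pass 70% of its speed; a pose out of reach is approached as far as the arm can. A call is refused whole if a number of a shift passes 0.0417 or a number of a turn 0.125, either way. A call with a gripper value outside its range is refused whole. The fingers move at their own pace and stop on an object; the grip force is fixed at half the most. Time passes only in rows, so rows that do not move let the fingers close. It gives the time, the measured TCP pose, the force, the opening and the grip force at its end, in the units of the state.
- arm.sense(): the state, without advancing time (a new reading comes with each control period).
- arm.snapshot(name): name is "side" or "top"; returns the picture (400x640x3 uint8, red, green, blue); there is no depth.
- arm.get_calibration(name): a dict with "intrinsics" (3x3 intrinsics, pixels), "T" (4x4, takes a point from camera to world coordinates). Camera axes: x right, y down, z forward; pixel columns grow to the right and rows downward; lengths in m; the calibration is good to about 2 mm. A picture is of the moment at which its call begins. get_calibration takes no time and is no camera call.
- arm.sign_off(): hands the job in; it is judged then, once.
Trained networks look in the newest picture that a camera, given by its name, has taken for a name from the list of things; names that differ only in an ending like _2 or _b are one class to them, and where a whole thing is asked for, a point or a joint stands for the part that bears it (a point fixed in the world has none). Each returns a list of dicts, best first, with "p" (0 to 1); they miss things now and then, are a little off and sometimes report something else, mostly with a low value. They report only what shows in the picture. A call takes as long as a camera call.
- arm.silhouettes(camera, target): "region" (400x640 bool, what is visible of it) and "pixel" ([column, row] in pixels, amid what is visible of it).
The state is a dict: "time": time; "joints": joint angles; "joint_velocities": joint speeds; "joint_torque": joint torques, N m; "position": TCP position; "eef_rot": TCP orientation; "ft_force": force on the tool from outside, world axes, zero at the start; "wrist_torque": the same for the moment, N m; "finger_gap": opening from 0.0 (shut) to 1.0 (fully open); "grip_force": force on a finger pad.
Only numpy, scipy, OpenCV 4.12 (cv2) and the standard library are available. Lean on these libraries where they do the work, as an engineer would, in place of code of your own. Each camera call takes 0.05 s, during which the arm holds its last target. There are 200 camera calls.

## Working session

There is one attempt and no reset: what is moved stays moved. The work goes in short steps, Python scripts to look and compute and a tool call to move; the robot and the scene stay as the last step left them, time stands still between calls to the robot, and variables do not carry over. Pictures are saved under pics/ and viewed, at most 10 in all, crops included, and the job is handed in when it is done.

Besides the shell and the picture viewer there is one more tool, called after "Call:" as name(argument=value, ...), one argument or row to a line, values as JSON. apply_moves: Moves the arm, as the interface text tells. Its arguments: {"type":"object","properties":{"increments":{"type":"array","items":{"type":"object","properties":{"turn":{"type":"array","items":{"type":"number"}},"offset":{"type":"array","items":{"type":"number"}},"fingers":{"type":"number"}}}}},"required":["increments"]}

```bash
mkdir -p pics; python3 - <<'E'
from bench import arm
import cv2,numpy as np
for n in ("side","top"):
    im=arm.snapshot(n); cv2.imwrite(f"pics/{n}0.png",im[:,:,::-1])
    c=arm.get_calibration(n); print(n,np.round(c["intrinsics"],1).tolist(),np.round(c["T"],3).tolist())
s=arm.sense(); print(s["time"],s["position"],np.round(s["eef_rot"],3).tolist(),s["finger_gap"])
E
```

```text
side [[391.4, 0.0, 316.8], [0.0, 391.4, 199.7], [0.0, 0.0, 1.0]] [[-0.969, -0.082, 0.232, 0.321], [-0.244, 0.415, -0.876, 0.915], [-0.025, -0.906, -0.423, 0.447], [0.0, 0.0, 0.0, 1.0]]
top [[378.2, 0.0, 315.9], [0.0, 378.2, 200.6], [0.0, 0.0, 1.0]] [[-0.003, -0.992, 0.126, 0.426], [-1.0, 0.001, -0.017, 0.145], [0.017, -0.126, -0.992, 1.095], [0.0, 0.0, 0.0, 1.0]]
0.1 [0.15022747 0.65747907 0.23805114] [[-0.975, 0.223, -0.001], [0.223, 0.975, -0.002], [0.0, -0.002, -1.0]] 1.0002507376757006
```

View pics/side0.png

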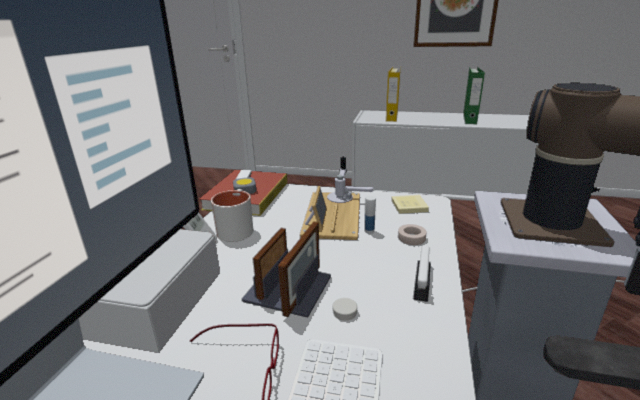

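View pics/top0.png

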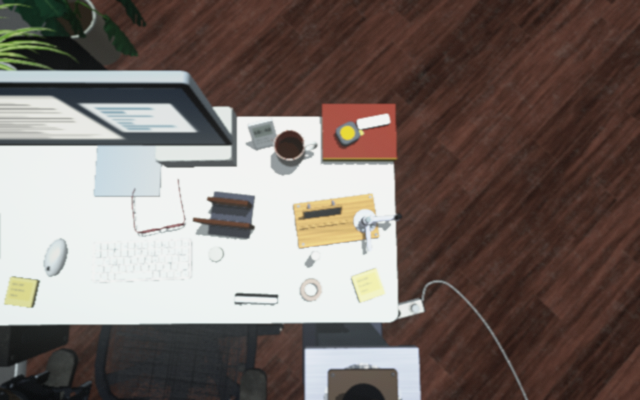

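The top view shows the stand at about (337,220), the rack at about (230,215), and the frame as the longer board at row 225, on the robot side. The latch hub is at (365,220). I'll fit poses by rendering known shapes against the silhouettes.

```bash
cat > h.py <<'E'
from bench import arm
import cv2,numpy as np
from scipy.optimize import minimize
C={n:arm.get_calibration(n) for n in("side","top")}
def proj(n,P):
    T=np.linalg.inv(np.array(C[n]["T"]));q=(T[:3,:3]@np.atleast_2d(P).T).T+T[:3,3]
    q=q@np.array(C[n]["intrinsics"]).T; return q[:,:2]/q[:,2:]
def ray(n,px,z):
    T=np.array(C[n]["T"]);d=T[:3,:3]@np.linalg.solve(C[n]["intrinsics"],[px[0],px[1],1])
    return T[:3,3]+d*(z-T[2,3])/d[2]
def box(x0,x1,y0,y1,z0,z1): return np.array([[x,y,z] for x in(x0,x1) for y in(y0,y1) for z in(z0,z1)])
def place(B,p):
    c,s=np.cos(p[2]),np.sin(p[2]);return B@np.array([[c,-s,0],[s,c,0],[0,0,1]]).T+[p[0],p[1],0]
def mask(n,boxes,p,S=4):
    m=np.zeros((400*S,640*S),np.uint8)
    for b in boxes:
        cv2.fillConvexPoly(m,cv2.convexHull(np.round((proj(n,place(b,p))+.5)*S).astype(np.int32)),1)
    return cv2.resize(m*255,(640,400),interpolation=cv2.INTER_AREA)/255.
def det(n,t,k=0):
    r=arm.silhouettes(n,t);print(n,t,[(round(d["p"],2),np.round(d["pixel"]).tolist(),int(d["region"].sum())) for d in r[:3]])
    return r[k] if r else None
def fit(boxes,regs,p0):
    def f(p):
        e=0
        for n,r in regs.items():
            m=mask(n,boxes,p);e+=1-np.minimum(m,r).sum()/np.maximum(m,r).sum()
        return e/len(regs)
    best=None
    for dy in(-.15,0,.15):
        q=np.array(p0)+[0,0,dy]
        o=minimize(f,q,method="Nelder-Mead",options=dict(initial_simplex=q+np.array([[0,0,0],[.02,0,0],[0,.02,0],[0,0,.1]]),xatol=1e-4,fatol=1e-4))
        if best is None or o.fun<best.fun:best=o
    return best.x,best.fun
t=np.tan(np.radians(15))
FR=[box(-.006,.006,-.075,.075,.008,.108)]
PA=[box(-.006,.006,-.055,.055,.008,.093)]
RK=[box(-.063,.063,-.06,.06,0,.008)]
ST=[box(-.07,.06,-.12,.115,0,.012),np.array([[x+z*t,y,.012+z] for z in(0,.06) for x in(.01,.018) for y in(-.02,.09)])]
E
python3 - <<'E'
from h import *
for t,B,z in(("frame",FR,.06),("panel",PA,.05),("stand",ST,.012),("rack",RK,.008)):
    R={n:det(n,t) for n in C}
    if R["top"] is None: continue
    c=ray("top",R["top"]["pixel"],z)
    for use in(("top",),("side",),("top","side")):
        if all(R[n] for n in use): 
            x,f=fit(B,{n:R[n]["region"] for n in use},[c[0],c[1],0]); print(t,use,np.round(x,4),round(f,3))
for t,z in(("spindle",.04),("latch_knob",.098),("tongue_tip",.039),("glue_stick",.085),("lip_tin",.016),("mug",.09)):
    for n in C:
        d=det(n,t)
        if d: print(np.round(ray(n,d["pixel"],z),3))
E
```

```text
side frame [(0.92, [295.0, 264.0], 1916), (0.29, [340.0, 185.0], 431)]
top frame [(0.54, [218.0, 223.0], 261)]
frame ('top',) [ 0.4957  0.3781 -0.1276] 0.31
frame ('side',) [ 0.4967  0.3739 -0.1013] 0.213
frame ('top', 'side') [ 0.4965  0.3754 -0.107 ] 0.272
side panel [(0.96, [269.0, 255.0], 1187)]
top panel [(0.61, [229.0, 203.0], 303), (0.53, [374.0, 221.0], 222)]
panel ('top',) [ 0.5565  0.3684 -0.1116] 0.103
panel ('side',) [ 0.5563  0.3627 -0.1005] 0.302
panel ('top', 'side') [ 0.5559  0.366  -0.1109] 0.217
side stand [(0.58, [335.0, 210.0], 2673)]
top stand [(0.65, [334.0, 222.0], 3930)]
stand ('top',) [0.5125 0.0742 0.1316] 0.074
stand ('side',) [0.5121 0.0657 0.123 ] 0.236
stand ('top', 'side') [0.512  0.073  0.1329] 0.167
side rack [(0.79, [298.0, 291.0], 2139), (0.53, [345.0, 187.0], 381), (0.47, [294.0, 264.0], 1874)]
top rack [(0.58, [232.0, 215.0], 1162)]
rack ('top',) [ 0.5254  0.3718 -0.122 ] 0.38
rack ('side',) [ 0.5254  0.3686 -0.1059] 0.407
rack ('top', 'side') [ 0.5255  0.3693 -0.1076] 0.396
side spindle [(0.92, [337.0, 210.0], 2837), (0.73, [344.0, 188.0], 448)]

[... 174 characters left out ...]
265.0], 1933)]
[0.656 0.302 0.098]
top latch_knob [(0.53, [375.0, 222.0], 363), (0.45, [336.0, 220.0], 3824)]
[ 0.496 -0.028  0.098]
side tongue_tip [(0.62, [344.0, 189.0], 451)]
[ 0.492 -0.009  0.039]
top tongue_tip [(0.63, [372.0, 219.0], 392)]
[ 0.508 -0.031  0.039]
side glue_stick [(0.86, [370.0, 213.0], 410)]
[0.398 0.204 0.085]
top glue_stick [(0.61, [316.0, 257.0], 74)]
[0.405 0.128 0.085]
side lip_tin [(0.72, [344.0, 306.0], 445)]
[0.413 0.413 0.016]
top lip_tin [(0.73, [214.0, 254.0], 174)]
[0.411 0.415 0.016]
side mug [(0.92, [232.0, 216.0], 1773)]
[0.667 0.28  0.09 ]
top mug [(0.82, [290.0, 146.0], 999), (0.56, [214.0, 251.0], 165), (0.31, [372.0, 219.0], 354)]
[0.705 0.196 0.09 ]
```

```bash
python3 - <<'E'
from h import *
out=[]
FT=[("top",(180,170),(420,280)),("side",(230,150),(400,330))]
col=[(0,255,0),(255,0,255),(0,255,255),(255,255,0)]
for n,(u0,v0),(u1,v1) in FT:
    im=arm.snapshot(n)[:,:,::-1]; k=790/(u1-u0) if n=="top" else 3.3
    z=cv2.resize(im[v0:v1,u0:u1],None,fx=k,fy=k,interpolation=cv2.INTER_CUBIC)
    for (B,p),c in zip([(FR[0],(.4965,.3755,-.107)),(PA[0],(.556,.367,-.108)),(ST[0],(.5125,.073,.1316)),(ST[1],(.5125,.073,.1316))],col):
        q=(proj(n,place(B,p))+.5-[u0,v0])*k
        for i in range(8):
            for j in(1,2,4):
                if not i&j: cv2.line(z,tuple(np.int32(q[i])),tuple(np.int32(q[i|j])),c,1)
    cv2.imwrite(f"pics/ov_{n}.png",z); print(z.shape)
E
```

```text
(362, 790, 3)
(594, 561, 3)
```

View pics/ov_top.png

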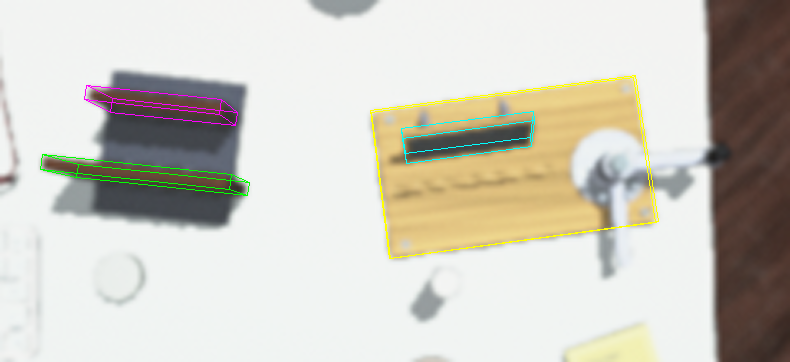

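View pics/ov_side.png

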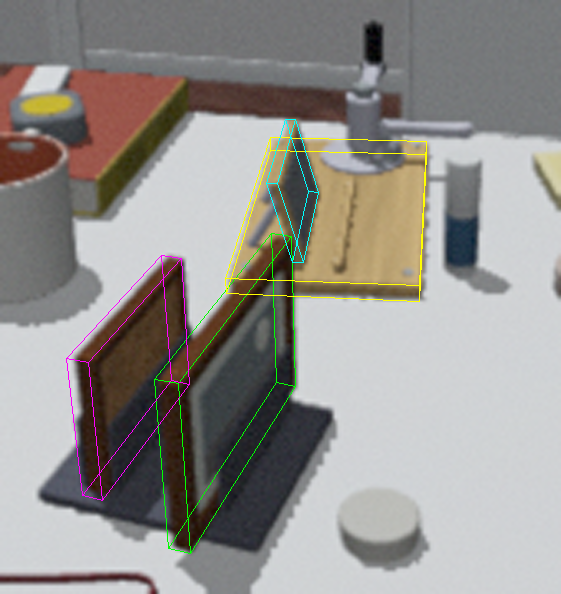

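The overlays agree with the image to within a few mm. Frame is at (0.4965, 0.3755) with yaw -0.107; stand is at (0.5125, 0.073) with yaw 0.13. Next I turn the tool and go above the frame.

Call:
apply_moves(
  increments=[
    {"turn": [0,0,0.121],"offset": [0,0,0],"fingers": 0.04},
    {"turn": [0,0,0.121],"offset": [0,0,0],"fingers": 0.04},
    {"turn": [0,0,0.121],"offset": [0,0,0],"fingers": 0.04},
    {"turn": [0,0,0.121],"offset": [0,0,0],"fingers": 0.04},
    {"turn": [0,0,0.121],"offset": [0,0,0],"fingers": 0.04},
    {"turn": [0,0,0.121],"offset": [0,0,0],"fingers": 0.04},
  ],
)

```text
time: 1.7
position: [0.1504, 0.658, 0.2393]
eef_rot: [[-0.576, 0.817, -0.0], [0.817, 0.576, -0.0], [-0.0, -0.0, -1.0]]
ft_force: [-0.3, 0.4, 0.2]
finger_gap: 0.468
grip_force: 0.0
```

Call:
apply_moves(
  increments=[
    {"turn": [0,0,0.121],"offset": [0,0,0],"fingers": 0.04},
    {"turn": [0,0,0.121],"offset": [0,0,0],"fingers": 0.04},
    {"turn": [0,0,0.121],"offset": [0,0,0],"fingers": 0.04},
    {"turn": [0,0,0.121],"offset": [0,0,0],"fingers": 0.04},
    {"turn": [0,0,0.121],"offset": [0,0,0],"fingers": 0.04},
    {"turn": [0,0,0.121],"offset": [0,0,0],"fingers": 0.04},
    {"fingers": 0.04,"turn": [0,0,0],"offset": [0,0,0]},
  ],
)

```text
time: 2.28
position: [0.1504, 0.658, 0.2393]
eef_rot: [[0.108, 0.994, 0.0], [0.994, -0.108, 0.0], [0.0, 0.0, -1.0]]
ft_force: [-0.2, 0.7, -0.4]
finger_gap: 0.468
grip_force: 0.0
```

Call:
apply_moves(
  increments=[
    {"turn": [0,0,0],"offset": [-0.0203,0.0312,0],"fingers": 0.04},
    {"turn": [0,0,0],"offset": [-0.0203,0.0312,0],"fingers": 0.04},
    {"turn": [0,0,0],"offset": [-0.0203,0.0312,0],"fingers": 0.04},
    {"turn": [0,0,0],"offset": [-0.0203,0.0312,0],"fingers": 0.04},
    {"turn": [0,0,0],"offset": [-0.0203,0.0312,0],"fingers": 0.04},
    {"turn": [0,0,0],"offset": [-0.0203,0.0312,0],"fingers": 0.04},
  ],
)

```text
time: 2.78
position: [0.3248, 0.5159, 0.2395]
eef_rot: [[0.102, 0.995, 0.0], [0.995, -0.102, 0.0], [0.0, 0.0, -1.0]]
ft_force: [-0.1, 0.5, 0.7]
finger_gap: 0.468
grip_force: 0.0
```

Call:
apply_moves(
  increments=[
    {"turn": [0,0,0],"offset": [-0.0203,0.0312,0],"fingers": 0.04},
    {"turn": [0,0,0],"offset": [-0.0203,0.0312,0],"fingers": 0.04},
    {"turn": [0,0,0],"offset": [-0.0203,0.0312,0],"fingers": 0.04},
    {"turn": [0,0,0],"offset": [-0.0203,0.0312,0],"fingers": 0.04},
    {"turn": [0,0,0],"offset": [-0.0203,0.0312,0],"fingers": 0.04},
    {"turn": [0,0,0],"offset": [-0.0203,0.0312,0],"fingers": 0.04},
    {"turn": [0,0,0],"offset": [0,0,0.03],"fingers": 0.04},
    {"turn": [0,0,0],"offset": [0,0,0.03],"fingers": 0.04},
  ],
)

```text
time: 3.45
position: [0.5007, 0.3753, 0.1818]
eef_rot: [[0.106, 0.994, 0.006], [0.994, -0.106, 0.003], [0.004, 0.006, -1.0]]
ft_force: [-0.0, 0.3, -0.4]
finger_gap: 0.466
grip_force: 0.0
```

```bash
python3 - <<'E'
from h import *
a=arm.snapshot("side")[180:330,220:400,::-1];b=arm.snapshot("top")[150:270,160:300,::-1]
a=cv2.resize(a,None,fx=3.3,fy=3.3,interpolation=2)[:490];
cv2.imwrite("pics/near.png",a)
print(arm.sense()["position"],np.round(arm.sense()["joints"],1))
E
```

```text
[0.4942782  0.37372866 0.17318266] [ 27.7  13.3 101.2   0.   66.1  33.7]
```

View pics/near.png

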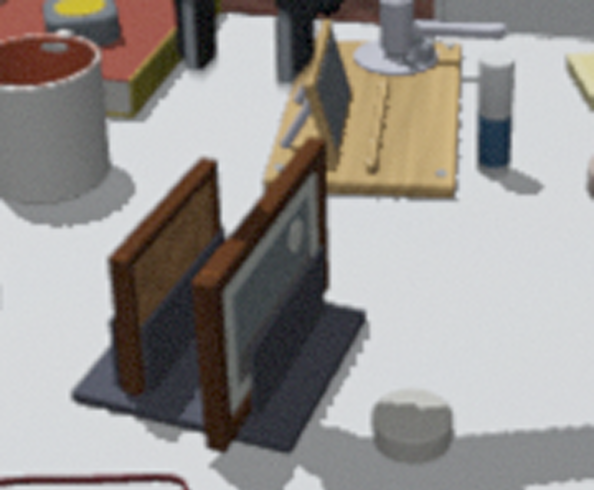

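```bash
python3 - <<'E'
from h import *
s=arm.sense();print(s["position"],np.round(s["eef_rot"],3).tolist(),s["time"])
# tips and frame: image rows of frame top corners
p=s["position"];print(proj("side",[p+[0,0,-.008]]))
print(proj("side",place(FR[0],(.4965,.3755,-.107))))
E
```

```text
[0.4942782  0.37372866 0.17318266] [[0.105, 0.994, -0.01], [0.995, -0.105, -0.005], [-0.006, -0.01, -1.0]] 3.55
[[299.09904525 209.92495999]]
[[318.9732083  266.54470566]
 [317.75873305 221.13792897]
 [287.32364172 317.35569203]
 [283.58829371 265.83483709]
 [313.20428608 265.43411138]
 [311.65896026 220.20669546]
 [280.59935326 315.71434628]
 [276.41130023 264.41333848]]
```

The frame's top corners at full-image (287,266) and (318,224) are within 2–3 px of the prediction, and the fingers straddle it. Descending now.

Call:
apply_moves(
  increments=[
    {"turn": [0,0,0],"offset": [0,0,0.018],"fingers": 0.04},
    {"turn": [0,0,0],"offset": [0,0,0.018],"fingers": 0.04},
    {"turn": [0,0,0],"offset": [0,0,0.018],"fingers": 0.04},
    {"turn": [0,0,0],"offset": [0,0,0.016],"fingers": 0.04},
    {"turn": [0,0,0],"offset": [0,0,0.012],"fingers": 0.04},
    {"turn": [0,0,0],"offset": [0,0,0.007],"fingers": 0.04},
    {"turn": [0,0,0],"offset": [0,0,0.003],"fingers": 0.04},
    {"turn": [0,0,0],"offset": [0,0,0],"fingers": 0.03},
  ],
)

```text
time: 4.22
position: [0.4969, 0.3764, 0.0874]
eef_rot: [[0.105, 0.994, -0.0], [0.994, -0.105, -0.0], [-0.0, -0.0, -1.0]]
ft_force: [-0.5, -0.6, 0.7]
finger_gap: 0.357
grip_force: 0.0
```

Call:
apply_moves(
  increments=[
    {"turn": [0,0,0],"offset": [0,0,0],"fingers": 0.017},
    {"turn": [0,0,0],"offset": [0,0,0],"fingers": 0.017},
    {"turn": [0,0,0],"offset": [0,0,0],"fingers": 0.017},
  ],
)

```text
time: 4.47
position: [0.4975, 0.3765, 0.0885]
eef_rot: [[0.106, 0.994, 0.002], [0.994, -0.106, 0.001], [0.001, 0.002, -1.0]]
ft_force: [-0.1, -0.8, 0.2]
finger_gap: 0.2
grip_force: 0.1
```

Call:
apply_moves(
  increments=[
    {"turn": [0,0,0],"offset": [0,0,0],"fingers": 0.012},
    {"turn": [0,0,0],"offset": [0,0,0],"fingers": 0.005},
    {"turn": [0,0,0],"offset": [0,0,0],"fingers": 0.005},
    {"turn": [0,0,0],"offset": [0,0,0],"fingers": 0.005},
    {"turn": [0,0,0],"offset": [0,0,0],"fingers": 0.005},
  ],
)

```text
time: 4.88
position: [0.497, 0.3765, 0.0884]
eef_rot: [[0.106, 0.994, -0.0], [0.994, -0.106, 0.001], [0.001, -0.0, -1.0]]
ft_force: [-2.9, -0.2, 6.1]
finger_gap: 0.13
grip_force: 61.1
```

Call:
apply_moves(
  increments=[
    {"turn": [0,0,0],"offset": [0,0,-0.006],"fingers": 0.005},
    {"turn": [0,0,0],"offset": [0,0,-0.012],"fingers": 0.005},
    {"turn": [0,0,0],"offset": [0,0,-0.02],"fingers": 0.005},
    {"turn": [0,0,0],"offset": [0,0,-0.024],"fingers": 0.005},
    {"turn": [0,0,0],"offset": [0,0,-0.024],"fingers": 0.005},
    {"turn": [0,0,0],"offset": [0,0,-0.024],"fingers": 0.005},
    {"turn": [0,0,0],"offset": [0,0,-0.02],"fingers": 0.005},
    {"turn": [0,0,0],"offset": [0,0,-0.01],"fingers": 0.005},
  ],
)

```text
time: 5.55
position: [0.4983, 0.3766, 0.2314]
eef_rot: [[0.106, 0.994, 0.005], [0.994, -0.106, 0.002], [0.003, 0.005, -1.0]]
ft_force: [0.2, 0.0, -1.2]
finger_gap: 0.128
grip_force: 60.0
```

Call:
apply_moves(
  increments=[
    {"turn": [0,0,0],"offset": [0,0,0],"fingers": 0.005},
    {"turn": [0,0,0],"offset": [0,0,0],"fingers": 0.005},
    {"turn": [0,0,0],"offset": [0,0,0],"fingers": 0.005},
  ],
)

```text
time: 5.8
position: [0.4961, 0.3756, 0.2253]
eef_rot: [[0.106, 0.994, -0.003], [0.994, -0.106, -0.002], [-0.002, -0.003, -1.0]]
ft_force: [-0.7, -0.6, -1.4]
finger_gap: 0.133
grip_force: 60.0
```

```bash
python3 - <<'E'
from h import *
im=arm.snapshot("side");s=arm.sense();p=s["position"];print(p,s["time"],s["ft_force"])
u0,v0,k=230,120,3.2
z=cv2.resize(im[v0:v0+185,u0:u0+180,::-1],None,fx=k,fy=k,interpolation=2)
# frame predicted from tool: grasp 11mm behind TCP, 10 mm under top
R=np.array(s["eef_rot"]);F=np.c_[R[:,1],R[:,0],-R[:,2]]
o=p-R[:,2]*.011-F[:,2]*.090
q=(proj("side",(box(-.006,.006,-.075,.075,0,.1)@F.T)+o)+.5-[u0,v0])*k
for i in range(8):
    for j in(1,2,4):
        if not i&j: cv2.line(z,tuple(np.int32(q[i])),tuple(np.int32(q[i|j])),(0,255,0),1)
cv2.imwrite("pics/lift.png",z)
E
```

```text
[0.4959959  0.3755634  0.22490363] 5.85 [-0.92178066 -0.51406897 -2.24729054]
```

View pics/lift.png

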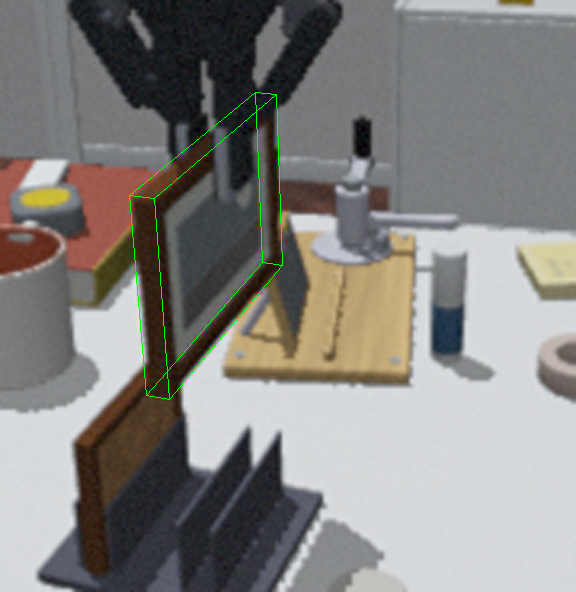

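The lifted frame matches its predicted outline to about 1 mm. Next: yaw by -0.238 about tool z, tilt by +0.314 about tool x, then carry it over.

Call:
apply_moves(
  increments=[
    {"turn": [0,0,-0.0793],"offset": [0,0,0],"fingers": 0.005},
    {"turn": [0,0,-0.0793],"offset": [0,0,0],"fingers": 0.005},
    {"turn": [0,0,-0.0793],"offset": [0,0,0],"fingers": 0.005},
    {"turn": [0.0785,0,0],"offset": [0,0,0],"fingers": 0.005},
    {"turn": [0.0785,0,0],"offset": [0,0,0],"fingers": 0.005},
    {"turn": [0.0785,0,0],"offset": [0,0,0],"fingers": 0.005},
    {"turn": [0.0785,0,0],"offset": [0,0,0],"fingers": 0.005},
    {"turn": [0,0,0],"offset": [0,0,0],"fingers": 0.005},
  ],
)

```text
time: 6.52
position: [0.4978, 0.3754, 0.224]
eef_rot: [[-0.13, 0.942, -0.311], [0.991, 0.123, -0.043], [-0.002, -0.314, -0.95]]
ft_force: [0.1, -0.2, -2.3]
finger_gap: 0.129
grip_force: 60.1
```

Call:
apply_moves(
  increments=[
    {"turn": [0,0,0],"offset": [-0.01,0,0],"fingers": 0.005},
    {"turn": [0,0,0],"offset": [-0.024,0,0],"fingers": 0.005},
    {"turn": [0,0,0],"offset": [-0.03,0,0],"fingers": 0.005},
    {"turn": [0,0,0],"offset": [-0.033,0,0],"fingers": 0.005},
    {"turn": [0,0,0],"offset": [-0.033,0,0],"fingers": 0.005},
    {"turn": [0,0,0],"offset": [-0.033,0,0],"fingers": 0.005},
    {"turn": [0,0,0],"offset": [-0.033,0,0],"fingers": 0.005},
    {"turn": [0,0,0],"offset": [-0.03,0,0],"fingers": 0.005},
  ],
)

```text
time: 7.18
position: [0.5258, 0.1499, 0.2271]
eef_rot: [[-0.132, 0.943, -0.305], [0.991, 0.125, -0.042], [-0.001, -0.308, -0.952]]
ft_force: [0.0, 0.6, -1.8]
finger_gap: 0.129
grip_force: 60.0
```

Call:
apply_moves(
  increments=[
    {"turn": [0,0,0],"offset": [-0.02,0,0],"fingers": 0.005},
    {"turn": [0,0,0],"offset": [-0.012,0,0],"fingers": 0.005},
    {"turn": [0,0,0],"offset": [0,0,0],"fingers": 0.005},
    {"turn": [0,0,0],"offset": [0,0,0],"fingers": 0.005},
    {"turn": [0,0,0],"offset": [0,0,0],"fingers": 0.005},
  ],
)

```text
time: 7.6
position: [0.5305, 0.1214, 0.2273]
eef_rot: [[-0.132, 0.943, -0.306], [0.991, 0.126, -0.04], [0.001, -0.309, -0.951]]
ft_force: [0.2, 0.1, -1.7]
finger_gap: 0.124
grip_force: 60.0
```

```bash
cat > d.py <<'E'
from h import *
s=arm.sense();R=np.array(s["eef_rot"]);p=s["position"];print(s["time"],p,np.round(R,3).tolist())
T=np.array([.5311,.1108,.0890])
print("to target in tool axes",np.round(R.T@(T-p),4),"up70mm:",np.round(R.T@(T+[0,0,.07]-p),4))
y=.1316;S=np.array([[np.cos(y),-np.sin(y),0],[np.sin(y),np.cos(y),0],[0,0,1]])
print("R in stand",np.round(S.T@R,3).tolist(),"joints",np.round(s["joints"],1))
E
python3 d.py
```

```text
7.6 [0.53046082 0.12139259 0.22725972] [[-0.132, 0.943, -0.306], [0.991, 0.126, -0.04], [0.001, -0.309, -0.951]]
to target in tool axes [-0.0107  0.0419  0.1317] up70mm: [-0.0106  0.0203  0.0652]
R in stand [[-0.001, 0.951, -0.309], [1.0, 0.001, 0.0], [0.001, -0.309, -0.951]] joints [ 2.9 10.5 99.9 -1.4 87.5 -4.5]
```

Call:
apply_moves(
  increments=[
    {"turn": [0,0,0],"offset": [-0.0018,0.004,0.0126],"fingers": 0.005},
    {"turn": [0,0,0],"offset": [-0.0018,0.0057,0.018],"fingers": 0.005},
    {"turn": [0,0,0],"offset": [-0.0018,0.0057,0.018],"fingers": 0.005},
    {"turn": [0,0,0],"offset": [-0.0018,0.0057,0.018],"fingers": 0.005},
    {"turn": [0,0,0],"offset": [-0.0018,0.0057,0.018],"fingers": 0.005},
    {"turn": [0,0,0],"offset": [-0.0017,0.0057,0.018],"fingers": 0.005},
    {"turn": [0,0,0],"offset": [0,0.0017,0.0053],"fingers": 0.005},
    {"turn": [0,0,0],"offset": [0,0,0],"fingers": 0.005},
  ],
)

```text
time: 8.27
position: [0.5295, 0.1104, 0.1113]
eef_rot: [[-0.133, 0.941, -0.311], [0.991, 0.126, -0.041], [0.001, -0.314, -0.949]]
ft_force: [-1.0, -1.2, -2.6]
finger_gap: 0.128
grip_force: 59.9
```

Call:
apply_moves(
  increments=[
    {"turn": [0,0,0],"offset": [0,0,0],"fingers": 0.005},
    {"turn": [0,0,0],"offset": [0,0,0],"fingers": 0.005},
  ],
)

```text
time: 8.43
position: [0.5323, 0.1102, 0.1153]
eef_rot: [[-0.132, 0.943, -0.304], [0.991, 0.126, -0.041], [-0.0, -0.307, -0.952]]
ft_force: [-0.2, -0.1, -1.7]
finger_gap: 0.128
grip_force: 59.9
```

```bash
python3 d.py; python3 - <<'E'
from h import *
im=arm.snapshot("side");s=arm.sense();p=s["position"]
u0,v0,k=270,120,5
z=cv2.resize(im[v0:v0+118,u0:u0+130,::-1],None,fx=k,fy=k,interpolation=2)
R=np.array(s["eef_rot"]);F=np.c_[R[:,1],R[:,0],-R[:,2]]
P=[box(-.006,.006,-.075,.075,0,.1)@F.T+p+.079*R[:,2]]+[place(b,(.5125,.073,.1316)) for b in ST+[box(-.016,-.01,-.035,.105,.012,.02)]]
for B,c in zip(P,[(0,255,0),(0,255,255),(255,255,0),(255,0,255)]):
    q=(proj("side",B)+.5-[u0,v0])*k
    for i in range(8):
        for j in(1,2,4):
            if not i&j: cv2.line(z,tuple(np.int32(q[i])),tuple(np.int32(q[i|j])),c,1)
cv2.imwrite("pics/pre.png",z)
E
```

```text
8.4333 [0.53230758 0.11018107 0.11525833] [[-0.132, 0.943, -0.304], [0.991, 0.126, -0.041], [-0.0, -0.307, -0.952]]
to target in tool axes [0.0008 0.007  0.0253] up70mm: [ 0.0008 -0.0145 -0.0413]
R in stand [[-0.001, 0.952, -0.307], [1.0, 0.001, -0.0], [-0.0, -0.307, -0.952]] joints [  1.8  17.4 104.2  -1.8  76.1  -5.1]
```

View pics/pre.png

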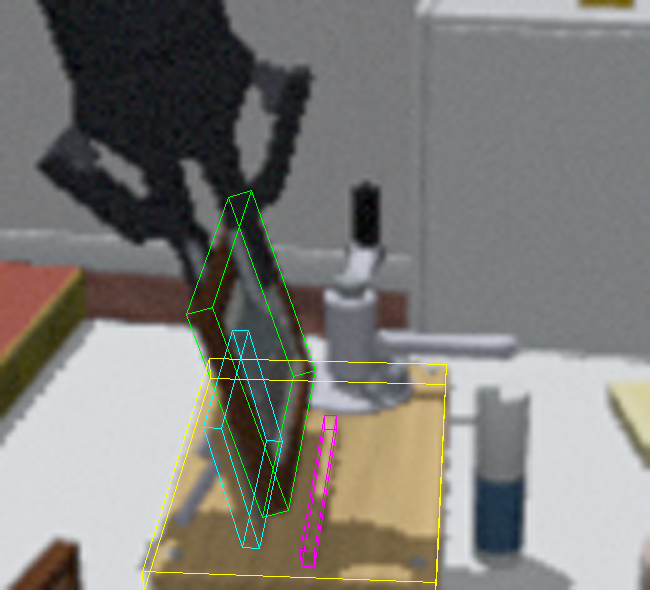

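The frame foot sits between the backrest and the lip, at about (270,505) in the crop. The side camera shows the same small offset on both the frame and the lip, so the relative fit is good. Lowering now.

Call:
apply_moves(
  increments=[
    {"turn": [0,0,0],"offset": [0,0.0015,0.0048],"fingers": 0.005},
    {"turn": [0,0,0],"offset": [0,0.0015,0.0048],"fingers": 0.005},
    {"turn": [0,0,0],"offset": [0,0.0015,0.0048],"fingers": 0.005},
    {"turn": [0,0,0],"offset": [0,0.0012,0.0038],"fingers": 0.005},
    {"turn": [0,0,0],"offset": [0,0,0],"fingers": 0.005},
    {"turn": [0,0,0],"offset": [0,0,0],"fingers": 0.005},
    {"turn": [0,0,0],"offset": [0,0,0],"fingers": 0.005},
  ],
)

```text
time: 9.07
position: [0.5314, 0.1096, 0.0951]
eef_rot: [[-0.131, 0.943, -0.306], [0.991, 0.125, -0.041], [-0.0, -0.309, -0.951]]
ft_force: [0.2, 0.7, -2.1]
finger_gap: 0.126
grip_force: 60.0
```

Call:
apply_moves(
  increments=[
    {"turn": [0,0,0],"offset": [0,0.0006,0.0019],"fingers": 0.005},
    {"turn": [0,0,0],"offset": [0,0.0006,0.0019],"fingers": 0.005},
    {"turn": [0,0,0],"offset": [0,0,0],"fingers": 0.005},
    {"turn": [0,0,0],"offset": [0,0,0],"fingers": 0.005},
  ],
)

```text
time: 9.4
position: [0.5312, 0.1096, 0.0909]
eef_rot: [[-0.131, 0.943, -0.307], [0.991, 0.125, -0.041], [-0.0, -0.309, -0.951]]
ft_force: [0.2, 0.6, -2.2]
finger_gap: 0.134
grip_force: 60.0
```

Call:
apply_moves(
  increments=[
    {"turn": [0,0,0],"offset": [0,0.0005,0.0014],"fingers": 0.005},
    {"turn": [0,0,0],"offset": [0,0.0003,0.001],"fingers": 0.005},
    {"turn": [0,0,0],"offset": [0,0,0],"fingers": 0.005},
    {"turn": [0,0,0],"offset": [0,0,0],"fingers": 0.005},
  ],
)

```text
time: 9.73
position: [0.5318, 0.1097, 0.09]
eef_rot: [[-0.132, 0.943, -0.306], [0.991, 0.125, -0.041], [-0.0, -0.309, -0.951]]
ft_force: [-1.2, -0.8, 5.0]
finger_gap: 0.13
grip_force: 60.9
```

Base contact (7 N). Now I ease it back onto the backrest.

Call:
apply_moves(
  increments=[
    {"turn": [0,0,0],"offset": [0,0.0009,-0.0006],"fingers": 0.005},
    {"turn": [0,0,0],"offset": [0,0.0009,-0.0006],"fingers": 0.005},
    {"turn": [0,0,0],"offset": [0,0,0],"fingers": 0.005},
    {"turn": [0,0,0],"offset": [0,0,0],"fingers": 0.005},
  ],
)

```text
time: 10.07
position: [0.5325, 0.1098, 0.0899]
eef_rot: [[-0.132, 0.942, -0.31], [0.991, 0.125, -0.041], [-0.0, -0.312, -0.95]]
ft_force: [-2.9, -0.8, 6.7]
finger_gap: 0.127
grip_force: 61.2
```

Call:
apply_moves(
  increments=[
    {"turn": [0,0,0],"offset": [0,0,0],"fingers": 0.016},
    {"turn": [0,0,0],"offset": [0,0,0],"fingers": 0.02},
    {"turn": [0,0,0],"offset": [0,0,0],"fingers": 0.024},
    {"turn": [0,0,0],"offset": [0,0,0],"fingers": 0.026},
    {"turn": [0,0,0],"offset": [0,0,0],"fingers": 0.026},
  ],
)

```text
time: 10.48
position: [0.5334, 0.11, 0.0889]
eef_rot: [[-0.131, 0.943, -0.306], [0.991, 0.125, -0.041], [0.0, -0.309, -0.951]]
ft_force: [0.0, 0.2, 0.2]
finger_gap: 0.305
grip_force: 0.0
```

Call:
apply_moves(
  increments=[
    {"turn": [0,0,0],"offset": [0,0,-0.008],"fingers": 0.026},
    {"turn": [0,0,0],"offset": [0,0,-0.014],"fingers": 0.026},
    {"turn": [0,0,0],"offset": [0,0,-0.02],"fingers": 0.026},
    {"turn": [0,0,0],"offset": [0,0,-0.025],"fingers": 0.026},
    {"turn": [0,0,0],"offset": [0,0,-0.025],"fingers": 0.026},
    {"turn": [0,0,0],"offset": [0,0,-0.02],"fingers": 0.026},
    {"turn": [0,0,0],"offset": [0,0,0],"fingers": 0.0},
    {"turn": [0,0,0],"offset": [0,0,0],"fingers": 0.0},
  ],
)

```text
time: 11.15
position: [0.5688, 0.1146, 0.1973]
eef_rot: [[-0.132, 0.944, -0.302], [0.991, 0.125, -0.041], [-0.0, -0.305, -0.952]]
ft_force: [-0.2, 0.8, 0.3]
finger_gap: 0.036
grip_force: 0.0
```

```bash
python3 d.py; python3 - <<'E'
from h import *
im=arm.snapshot("side")
a=cv2.resize(im[130:250,280:400,::-1],None,fx=4.5,fy=4.5,interpolation=2)
cv2.imwrite("pics/placed.png",a)
E
```

```text
11.15 [0.56876298 0.11456545 0.19732158] [[-0.132, 0.944, -0.302], [0.991, 0.125, -0.041], [-0.0, -0.305, -0.952]]
to target in tool axes [ 0.0013 -0.003   0.1147] up70mm: [ 0.0012 -0.0243  0.048 ]
R in stand [[-0.0, 0.952, -0.305], [1.0, 0.0, -0.0], [-0.0, -0.305, -0.952]] joints [ 2.1 16.4 96.1 -1.7 85.2 -5.1]
```

View pics/placed.png

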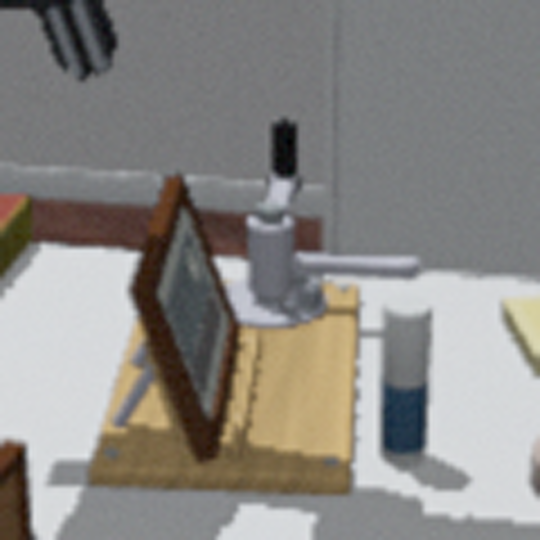

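The frame leans on the backrest with its foot behind the lip (foot at crop 205,455). Now I measure the knob for the latch.

```bash
cat > k.py <<'E'
from h import *
from scipy.optimize import minimize_scalar
Y=.1316;S=np.array([[np.cos(Y),-np.sin(Y),0],[np.sin(Y),np.cos(Y),0],[0,0,1]]);O=np.array([.5125,.073,0])
w=lambda v:O+S@np.array(v)
SP=w([-.018,-.085,0])
knob=lambda a,z=.098,r=.08:SP+S@np.array([-np.sin(a)*r,-np.cos(a)*r,z])
def state():
    s=arm.sense();R=np.array(s["eef_rot"]);q=S.T@(s["position"]-SP)
    y=S.T@R[:,1];print("t",round(s["time"],2),"tool r %.4f ang %.3f yawang %.3f z %.4f"%(np.hypot(q[0],q[1]),np.arctan2(-q[0],-q[1]),np.arctan2(-y[1],y[0]),q[2]),"F",np.round(s["ft_force"],1),"j",np.round(s["joints"],0)); return s,R
def go(a,r,z):
    s,R=state();T=knob(a,z,r);print("offset",np.round(R.T@(T-s["position"]),4),"T",np.round(T,4))
E
python3 - <<'E'
from k import *
from scipy.optimize import least_squares
ob={"top":(397.3,217.1),"side":(343.3,157.6)}
f=lambda X:np.concatenate([proj(n,[X])[0]-ob[n] for n in ob])
r=least_squares(f,[.5,-.09,.1]);print("knob tri",r.x,r.fun)
q=S.T@(r.x-SP);print("r,ang",np.hypot(q[0],q[1]),np.arctan2(-q[0],-q[1]))
for a in(0,.1,.2,.3):print(a,np.round(knob(a),4),[np.round(proj(n,[knob(a)])[0],1) for n in ob])
im=arm.snapshot("top");cv2.imwrite("pics/topk.png",cv2.resize(im[190:260,340:420,::-1],None,fx=7,fy=7,interpolation=2))
go(.0,.073,.2)
E
```

```text
knob tri [ 0.50832509 -0.08813001  0.09762791] [ 0.01505474  0.0859366  -0.08992471 -0.00430522]
r,ang 0.07454548489121121 0.09784625750055641
0 [ 0.5163 -0.0929  0.098 ] [array([399.1, 214.2]), array([340.7, 156.7])]
0.1 [ 0.5083 -0.0936  0.098 ] [array([399.4, 217.2]), array([343.6, 156.8])]
0.2 [ 0.5003 -0.0934  0.098 ] [array([399.4, 220.2]), array([346.4, 157. ])]
0.3 [ 0.4924 -0.0925  0.098 ] [array([399.2, 223.2]), array([349.2, 157.3])]
t 11.25 tool r 0.1419 ang -2.566 yawang -0.000 z 0.1944 F [-0.3 -0.1 -0.6] j [ 2. 16. 96. -2. 85. -5.]
offset [-0.192  -0.0752  0.0187] T [ 0.5154 -0.086   0.2   ]
```

View pics/topk.png

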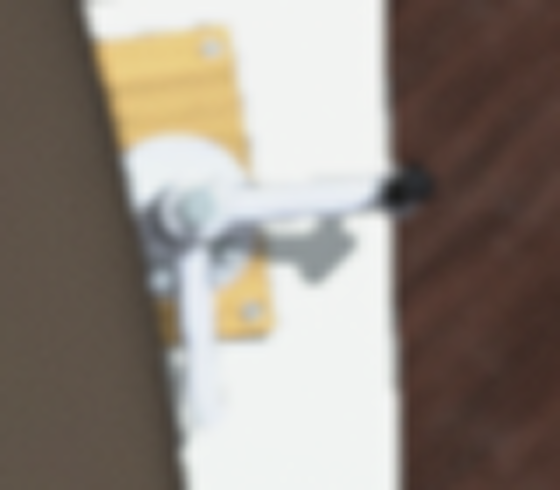

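The knob top is at about (399,217) in the top view, so the latch angle is about 0.1 with radius about 79 mm, consistent with the given 80 mm. I level the tool and align it with the lever.

Call:
apply_moves(
  increments=[
    {"turn": [-0.0785,0,0],"offset": [0,0,0],"fingers": 0.028},
    {"turn": [-0.0785,0,0],"offset": [0,0,0],"fingers": 0.028},
    {"turn": [-0.0785,0,0],"offset": [0,0,0],"fingers": 0.028},
    {"turn": [-0.0785,0,0],"offset": [0,0,0],"fingers": 0.028},
    {"turn": [0,0,0.1],"offset": [0,0,0],"fingers": 0.028},
    {"turn": [0,0,0],"offset": [0,0,0],"fingers": 0.028},
    {"turn": [0,0,0],"offset": [0,0,0],"fingers": 0.028},
  ],
)

```text
time: 11.83
position: [0.5666, 0.1144, 0.1941]
eef_rot: [[-0.034, 0.999, -0.003], [0.999, 0.034, -0.0], [-0.0, -0.003, -1.0]]
ft_force: [-0.3, 1.7, -0.7]
finger_gap: 0.327
grip_force: 0.0
```

```bash
python3 -c "
from k import *
go(.1,.073,.19)"
```

```text
t 11.83 tool r 0.1417 ang -2.567 yawang 0.098 z 0.1941 F [-0.3  1.7 -0.7] j [  1.   7. 107.  -0.  67.  -1.]
offset [-0.1989 -0.0653  0.0043] T [ 0.5081 -0.0866  0.19  ]
```

Call:
apply_moves(
  increments=[
    {"turn": [0,0,0],"offset": [-0.02,-0.0066,0],"fingers": 0.028},
    {"turn": [0,0,0],"offset": [-0.033,-0.0108,0],"fingers": 0.028},
    {"turn": [0,0,0],"offset": [-0.035,-0.0115,0],"fingers": 0.028},
    {"turn": [0,0,0],"offset": [-0.035,-0.0115,0],"fingers": 0.028},
    {"turn": [0,0,0],"offset": [-0.035,-0.0115,0],"fingers": 0.028},
    {"turn": [0,0,0],"offset": [-0.026,-0.0086,0],"fingers": 0.028},
    {"turn": [0,0,0],"offset": [-0.0149,-0.0048,0],"fingers": 0.028},
  ],
)

```text
time: 12.42
position: [0.5078, -0.089, 0.1949]
eef_rot: [[-0.032, 0.999, -0.002], [0.999, 0.032, -0.0], [-0.0, -0.002, -1.0]]
ft_force: [0.7, 0.2, -0.6]
finger_gap: 0.326
grip_force: 0.0
```

Call:
apply_moves(
  increments=[
    {"turn": [0,0,0],"offset": [0,0,0.016],"fingers": 0.028},
    {"turn": [0,0,0],"offset": [0,0,0.022],"fingers": 0.028},
    {"turn": [0,0,0],"offset": [0,0,0.016],"fingers": 0.028},
    {"turn": [0,0,0],"offset": [0,0,0.006],"fingers": 0.028},
    {"turn": [0,0,0],"offset": [0,0,0],"fingers": 0.028},
    {"turn": [0,0,0],"offset": [0,0,0],"fingers": 0.028},
    {"turn": [0,0,0],"offset": [0,0,0],"fingers": 0.028},
  ],
)

```text
time: 13.0
position: [0.5096, -0.0866, 0.1367]
eef_rot: [[-0.033, 0.999, 0.002], [0.999, 0.033, -0.001], [-0.001, 0.002, -1.0]]
ft_force: [0.2, -0.2, 0.9]
finger_gap: 0.328
grip_force: 0.0
```

```bash
python3 -c "
from k import *
go(.1,.073,.086)
s=arm.sense();p=s['position'];arm.snapshot('side');d=det('side','latch_knob')
im=arm.snapshot('side');cv2.imwrite('pics/knob.png',cv2.resize(im[110:240,280:400,::-1],None,fx=4.5,fy=4.5,interpolation=2))
"
```

```text
t 13.0 tool r 0.0731 ang 0.080 yawang 0.099 z 0.1367 F [ 0.2 -0.2  0.9] j [-21.   3. 117.  -0.  60. -23.]
offset [ 0.0001 -0.0015  0.0507] T [ 0.5081 -0.0866  0.086 ]
side latch_knob [(0.67, [343.0, 185.0], 407)]
```

View pics/knob.png

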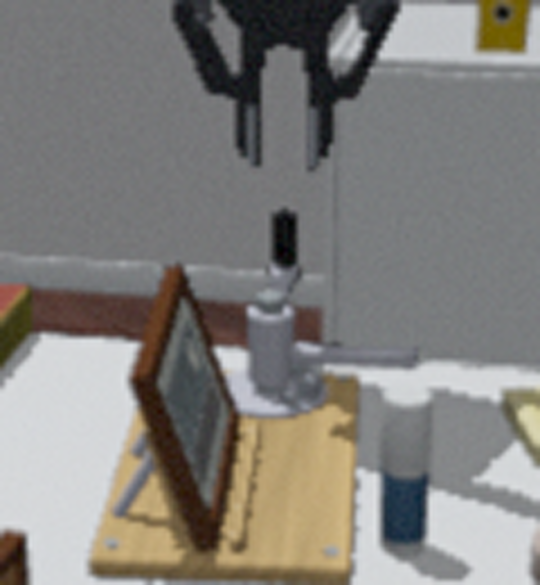

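The fingers straddle the knob, centred at x≈284 in the crop. Descending.

Call:
apply_moves(
  increments=[
    {"turn": [0,0,0],"offset": [0,0,0.01],"fingers": 0.028},
    {"turn": [0,0,0],"offset": [0,0,0.01],"fingers": 0.028},
    {"turn": [0,0,0],"offset": [0,0,0.01],"fingers": 0.028},
    {"turn": [0,0,0],"offset": [0,0,0.01],"fingers": 0.028},
    {"turn": [0,0,0],"offset": [0,0,0.007],"fingers": 0.028},
    {"turn": [0,0,0],"offset": [0,0,0.003],"fingers": 0.028},
    {"turn": [0,0,0],"offset": [0,0,0],"fingers": 0.028},
    {"turn": [0,0,0],"offset": [0,0,0],"fingers": 0.028},
  ],
)

```text
time: 13.82
position: [0.5087, -0.0864, 0.0854]
eef_rot: [[-0.032, 0.999, -0.0], [0.999, 0.032, 0.0], [0.0, -0.0, -1.0]]
ft_force: [-0.2, 1.1, 0.3]
finger_gap: 0.33
grip_force: 0.0
```

Call:
apply_moves(
  increments=[
    {"turn": [0,0,0.1],"offset": [0,-0.0073,0],"fingers": 0.028},
    {"turn": [0,0,0.1],"offset": [0,-0.0073,0],"fingers": 0.028},
    {"turn": [0,0,0.1],"offset": [0,-0.0073,0],"fingers": 0.028},
    {"turn": [0,0,0],"offset": [0,0,0],"fingers": 0.028},
  ],
)

```text
time: 14.15
position: [0.4866, -0.0848, 0.0862]
eef_rot: [[0.267, 0.964, 0.001], [0.964, -0.267, -0.0], [-0.0, 0.001, -1.0]]
ft_force: [-0.8, 0.5, -0.9]
finger_gap: 0.327
grip_force: 0.0
```

```bash
python3 -c "
from k import *
go(.4,.073,.086)"
```

```text
t 14.15 tool r 0.0737 ang 0.395 yawang 0.401 z 0.0862 F [-0.8  0.5 -0.9] j [-22.   4. 122.   0.  54.  -6.]
offset [ 0.0007 -0.0004  0.0002] T [ 0.4865 -0.084   0.086 ]
```

Call:
apply_moves(
  increments=[
    {"turn": [0,0,0.08],"offset": [0.0002,-0.0058,0],"fingers": 0.028},
    {"turn": [0,0,0.08],"offset": [0.0002,-0.0058,0],"fingers": 0.028},
    {"turn": [0,0,0.08],"offset": [0.0002,-0.0058,0],"fingers": 0.028},
    {"turn": [0,0,0.08],"offset": [0.0002,-0.0058,0],"fingers": 0.028},
    {"turn": [0,0,0.08],"offset": [0.0002,-0.0058,0],"fingers": 0.028},
  ],
)

```text
time: 14.57
position: [0.4649, -0.0745, 0.0887]
eef_rot: [[0.62, 0.785, 0.01], [0.785, -0.62, -0.006], [0.001, 0.011, -1.0]]
ft_force: [3.0, -5.0, 3.7]
finger_gap: 0.327
grip_force: 3.2
```

```bash
python3 -c "
from k import *
go(.8,.073,.087)"
```

```text
t 14.57 tool r 0.0733 ang 0.724 yawang 0.800 z 0.0887 F [ 3.  -5.   3.7] j [-21.   1. 125.  -0.  53.  17.]
offset [ 0.0001 -0.0056  0.0016] T [ 0.4606 -0.0709  0.087 ]
```

Call:
apply_moves(
  increments=[
    {"turn": [0,0,0.08],"offset": [0.0002,-0.0058,0],"fingers": 0.028},
    {"turn": [0,0,0.08],"offset": [0.0002,-0.0058,0],"fingers": 0.028},
    {"turn": [0,0,0.08],"offset": [0.0002,-0.0058,0],"fingers": 0.028},
    {"turn": [0,0,0.08],"offset": [0.0002,-0.0058,0],"fingers": 0.028},
    {"turn": [0,0,0.08],"offset": [0.0002,-0.0058,0],"fingers": 0.028},
  ],
)

```text
time: 14.98
position: [0.446, -0.0531, 0.0888]
eef_rot: [[0.876, 0.482, 0.009], [0.482, -0.876, -0.008], [0.004, 0.011, -1.0]]
ft_force: [2.2, -9.3, 4.1]
finger_gap: 0.326
grip_force: 4.8
```

```bash
python3 -c "
from k import *
go(1.2,.073,.087)"
```

```text
t 14.98 tool r 0.0716 ang 1.119 yawang 1.199 z 0.0888 F [ 2.2 -9.3  4.1] j [-20.  -2. 128.  -0.  53.  42.]
offset [-0.0016 -0.0058  0.0017] T [ 0.4418 -0.0488  0.087 ]
```

Call:
apply_moves(
  increments=[
    {"turn": [0,0,0.08],"offset": [0,-0.0058,0],"fingers": 0.028},
    {"turn": [0,0,0.08],"offset": [0,-0.0058,0],"fingers": 0.028},
    {"turn": [0,0,0.08],"offset": [0.0002,-0.0058,0],"fingers": 0.028},
    {"turn": [0,0,0.08],"offset": [0.0002,-0.0058,0],"fingers": 0.028},
    {"turn": [0,0,0],"offset": [0,0,0],"fingers": 0.028},
    {"turn": [0,0,0],"offset": [0,0,0],"fingers": 0.028},
  ],
)

```text
time: 15.48
position: [0.4346, -0.0286, 0.0861]
eef_rot: [[0.983, 0.186, 0.001], [0.186, -0.983, -0.0], [0.001, 0.001, -1.0]]
ft_force: [-0.7, 0.3, 0.3]
finger_gap: 0.329
grip_force: 0.0
```

```bash
python3 -c "
from k import *
go(1.7,.073,.086)"
```

```text
t 15.48 tool r 0.0728 ang 1.495 yawang 1.515 z 0.0861 F [-0.7  0.3  0.3] j [-17.  -3. 130.  -0.  54.  62.]
offset [ 0.001  -0.0149  0.0001] T [ 0.4328 -0.0138  0.086 ]
```

Call:
apply_moves(
  increments=[
    {"turn": [0,0,0.06],"offset": [0.0002,-0.005,0],"fingers": 0.028},
    {"turn": [0,0,0.06],"offset": [0.0002,-0.005,0],"fingers": 0.028},
    {"turn": [0,0,0.06],"offset": [0.0002,-0.005,0],"fingers": 0.028},
    {"turn": [0,0,0],"offset": [0,0,0],"fingers": 0.028},
    {"turn": [0,0,0],"offset": [0,0,0],"fingers": 0.028},
  ],
)

```text
time: 15.9
position: [0.4333, -0.0141, 0.086]
eef_rot: [[1.0, 0.007, 0.0], [0.007, -1.0, -0.001], [0.0, 0.001, -1.0]]
ft_force: [0.4, -1.4, 1.3]
finger_gap: 0.326
grip_force: 0.6
```

```bash
python3 -c "
from k import *
go(1.75,.073,.086)"
```

```text
t 15.9 tool r 0.0725 ang 1.696 yawang 1.696 z 0.0860 F [ 0.4 -1.4  1.3] j [-15.  -4. 130.  -0.  54.  74.]
offset [-0.0004 -0.0039 -0.    ] T [ 0.4329 -0.0102  0.086 ]
```

Call:
apply_moves(
  increments=[
    {"turn": [0,0,0.02],"offset": [0,-0.0015,0],"fingers": 0.028},
    {"turn": [0,0,0.02],"offset": [0,-0.0015,0],"fingers": 0.028},
    {"turn": [0,0,0],"offset": [0,0,0],"fingers": 0.028},
    {"turn": [0,0,0],"offset": [0,0,0],"fingers": 0.028},
  ],
)

```text
time: 16.23
position: [0.4337, -0.0126, 0.0862]
eef_rot: [[0.999, -0.035, 0.002], [-0.035, -0.999, -0.005], [0.002, 0.005, -1.0]]
ft_force: [-1.3, -8.1, 0.6]
finger_gap: 0.329
grip_force: 3.8
```

```bash
python3 -c "
from k import *
go(1.75,.073,.086)"
```

```text
t 16.23 tool r 0.0721 ang 1.717 yawang 1.737 z 0.0862 F [-1.3 -8.1  0.6] j [-15.  -4. 130.  -0.  54.  77.]
offset [-0.0009 -0.0024  0.0002] T [ 0.4329 -0.0102  0.086 ]
```

The hard stop is reached (8 N). I centre the jaws, rise clear and check.

Call:
apply_moves(
  increments=[
    {"turn": [0,0,0],"offset": [0,0.004,0],"fingers": 0.032},
    {"turn": [0,0,0],"offset": [0,0.003,0],"fingers": 0.036},
    {"turn": [0,0,0],"offset": [0,0,-0.008],"fingers": 0.036},
    {"turn": [0,0,0],"offset": [0,0,-0.02],"fingers": 0.036},
    {"turn": [0,0,0],"offset": [0,0,-0.03],"fingers": 0.036},
    {"turn": [0,0,0],"offset": [0,0,-0.035],"fingers": 0.036},
    {"turn": [0,0,0],"offset": [0,0,-0.035],"fingers": 0.036},
    {"turn": [0,0,0],"offset": [0,0,-0.02],"fingers": 0.036},
  ],
)

```text
time: 16.9
position: [0.4339, -0.0176, 0.2385]
eef_rot: [[0.999, -0.037, 0.006], [-0.037, -0.999, -0.001], [0.006, 0.0, -1.0]]
ft_force: [-0.4, 0.1, 0.5]
finger_gap: 0.421
grip_force: 0.0
```

Call:
apply_moves(
  increments=[
    {"turn": [0,0,0],"offset": [0.02,0.02,0],"fingers": 0.036},
    {"turn": [0,0,0],"offset": [0,0.035,0],"fingers": 0.036},
    {"turn": [0,0,0],"offset": [0,0.035,0],"fingers": 0.036},
    {"turn": [0,0,0],"offset": [0,0.035,0],"fingers": 0.036},
    {"turn": [0,0,0],"offset": [0,0.035,0],"fingers": 0.036},
    {"turn": [0,0,0],"offset": [0,0.02,0],"fingers": 0.036},
    {"turn": [0,0,0],"offset": [0,0,0],"fingers": 0.036},
  ],
)

```text
time: 17.48
position: [0.4457, -0.2014, 0.2342]
eef_rot: [[0.999, -0.042, 0.001], [-0.042, -0.999, -0.001], [0.001, 0.001, -1.0]]
ft_force: [-0.5, 0.0, -1.0]
finger_gap: 0.423
grip_force: 0.0
```

```bash
python3 - <<'E'
from k import *
from scipy.optimize import minimize
state()
for n in C:
    im=arm.snapshot(n)
    # darkest blob near predicted knob
    for a in(1.4,1.6):
        print(n,a,np.round(proj(n,[knob(a,.078),knob(a,.095)]),1).tolist())
    u,v=proj(n,[knob(1.6,.085)])[0]; w=im[int(v)-14:int(v)+15,int(u)-14:int(u)+15].max(2)<70
    ys,xs=np.nonzero(w);print("dark",w.sum(),xs.mean()+int(u)-14,ys.min()+int(v)-14,ys.mean()+int(v)-14,ys.max()+int(v)-14)
R={n:det(n,"frame") for n in C}
def bx(p):
    t=p[2];F=S@np.array([[np.cos(t),0,np.sin(t)],[0,1,0],[-np.sin(t),0,np.cos(t)]])
    return box(-.006,.006,-.075,.075,0,.1)@F.T+w_(p)
w_=lambda p:O+S@np.array([p[0],p[1],.012+.006*np.sin(p[2])])
def f(p,ns):
    e=0
    for n in ns:
        m=mask(n,[bx(p)],(0,0,0));r=R[n]["region"];e+=1-np.minimum(m,r).sum()/np.maximum(m,r).sum()
    return e
for ns in(["top"],["side"],["top","side"]):
    if all(R[n] for n in ns):
        q=np.array([0,.035,.31]);o=minimize(f,q,args=(ns,),method="Nelder-Mead",options=dict(initial_simplex=q+np.array([[0,0,0],[.01,0,0],[0,.01,0],[0,0,.1]])))
        print(ns,np.round(o.x,4),"deg",np.degrees(o.x[2]).round(1),o.fun)
for t,z in(("glue_stick",.085),("lip_tin",.016)):
    for n in C:
        d=det(n,t)
        if d: print(np.round(ray(n,d["pixel"],z),3))
E
```

```text
t 17.48 tool r 0.1972 ang 0.441 yawang 1.744 z 0.2342 F [-0.5  0.  -1. ] j [-36.  -7. 116.  -0.  71.  56.]
side 1.4 [[369.5, 172.8], [369.7, 166.6]]
side 1.6 [[370.0, 175.0], [370.2, 168.8]]
dark 62 370.98387096774195 170 175.70967741935485 182
top 1.4 [[377.7, 247.2], [378.8, 247.2]]
top 1.6 [[371.9, 248.5], [372.9, 248.4]]
dark 12 371.1666666666667 248 248.91666666666669 250
side frame [(0.73, [323.0, 201.0], 950), (0.69, [339.0, 214.0], 2189), (0.54, [345.0, 183.0], 436)]
top frame [(0.71, [324.0, 212.0], 1056)]
['top'] [0.0012 0.035  0.3188] deg 18.3 0.05377482964917668
['side'] [0.0004 0.0305 0.3153] deg 18.1 0.04540297858987663
['top', 'side'] [0.     0.0347 0.3182] deg 18.2 0.1254201488068707
side glue_stick [(0.6, [371.0, 215.0], 441)]
[0.394 0.214 0.085]
top glue_stick [(0.63, [315.0, 256.0], 66)]
[0.408 0.131 0.085]
side lip_tin [(0.93, [344.0, 306.0], 491)]
[0.412 0.414 0.016]
top lip_tin [(0.68, [213.0, 251.0], 172)]
[0.421 0.418 0.016]
```

```bash
python3 -c "
from bench import arm
print(arm.sign_off())"
```

```text
the job is handed in; nothing more can be done
None
```

The framed picture leans centred on the stand at about 18°, foot behind the lip. The latch is at its end stop (about 1.62 rad) with the knob at dropped height, the robot touches nothing, and the job is handed in (no verdict returned).

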